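# Open the instrument carrier's gate and hold it wide

### The arm

A 7-joint arm with a two-finger parallel gripper is mounted at the origin on the work surface. World frame = base frame: x ahead of the robot, y to its left, z up, the work surface at z = 0. Lengths are in m, angles in rad, forces in N, time in s.
With the tool pointing down it reaches from about 0.425 to 0.875 m from the base axis. Payload 4.7 kg.
Tool frame: the origin (TCP) lies midway between the tips of the shut fingers; the grasp point (between the pads) lies 19 mm behind it; x points along the fingers, z is the direction in which the jaws open and shut, and the axes are right-handed (so a half turn about x gives the same grasp; the last joint's range is limited). The gripper opens to 87 mm and grips with 3 to 60 N. Pads are 19 mm wide; open, the fingers measure 117 mm over their backs; the gripper's body (75 mm by 190 mm) begins 51 mm behind the grasp point.
Start: joints at [-1.221, 0.321, -0.07, 1.45, 0.023, 1.371, -0.057], TCP at [0.214, 0.614, 0.223] pointing down, gripper open.
Joint ranges: [-2.86, 2.86], [-0.3, 2.09], [-1.38, 1.24], [0.06, 2.45], [-1.56, 4.7], [0.09, 2.05], [-2.69, 2.69]. Speed limits (rad/s): [2.57, 2.57, 3.14, 3.14, 3.14, 3.14, 3.14].

### API

Orientations are given as a rotation vector (axis times angle).
In Python, from bench import ctrl gives the robot as it stands.
- The arm moves only by the shell command python3 -m pendant 'ROWS' [OPENING] [FORCE]. ROWS is JSON, a list of rows, each an object with "travel": the shift along the tool's x, y, z in m, a list of three; "twist": the turn about the tool's x in rad. In form: [{"travel": [x, y, z], "twist": twist}, ...]. A call has 1 to 10 rows; each row is the pose to reach, as a shift and turn from the pose measured when the call began, along the tool's axes at that moment; what a row does not reach only later rows make up. A row lasts 1/8 s, in which the tool goes at most 62.5 mm and 10.7 degrees, less where a joint would pass 70% of its speed; a pose out of reach is approached as far as the arm can. A call with a gripper value outside its range is refused whole. OPENING is the opening, from -1 (shut) to 1 (fully open), so that 0 is half open, set as the call begins (- or left out, the last holds). The fingers move at their own pace and stop on an object; FORCE is the grip in N (left out, the last holds). Time passes only in rows, so rows that repeat a pose let the fingers close. It gives the time, the measured TCP pose, the force and the opening at its end, in the units of the state.
- ctrl.get_state(): the state, without advancing time (a new reading comes with each control period).
- ctrl.get_image(name): name is "scene" or "top" or "wrist"; returns the picture (384x512x3 uint8, red, green, blue); there is no depth.
- ctrl.camera_model(name): a dict with "K" (3x3 intrinsics, pixels), "distortion" ([k1, k2, p1, p2, k3] as OpenCV has them; the pictures are not rectified), "rvec" (rotation vector, rad) and "tvec" (3), from world to camera coordinates, as OpenCV has them; the wrist camera has in their place "T_tool_cam" (4x4, takes a point from camera to tool coordinates, whose origin is the TCP and whose axes are the tool frame's). Camera axes: x right, y down, z forward; pixel columns grow to the right and rows downward; lengths in m; the calibration is good to about 2 mm. A picture is of the moment at which its call begins: read the wrist's pose just before it. camera_model takes no time and is no camera call.
- ctrl.close_job(): hands the job in, once; it reports no verdict.
The state is a dict: "time": time; "joint_positions": joint angles; "qd": joint speeds; "joint_torque": joint torques, N m; "position": TCP position; "tool_rot": TCP orientation; "ft_force": force on the tool from outside, world axes, zero at the start; "torque": the same for the moment, N m; "grip_width": opening from 0.0 (shut) to 1.0 (fully open).
Only numpy, scipy, OpenCV 4.12 (cv2) and the standard library are available. Lean on these libraries where they do the work, as an engineer would, in place of code of your own. Each camera call takes 0.05 s, during which the arm holds its last target.

### The job

The instrument carrier on the desk has to be held open so that a tray can be drawn out of it. Squeeze the two finger tabs of the main catch (on the gate's top rail, nearer the hinge) and ease the gate ajar until the safety catch stops it, then squeeze the safety catch at the gate's free end and, keeping it squeezed as you start, swing the gate out past its half-open detent until it stands wide open, square to the carrier's front or a little beyond. The gate springs back when let go, so finish with the fingers still holding it wide open and still, and leave the other things on the desk and on the carrier where they are.

Things in the scene. Friction and masses are not known exactly. Their poses are not given: they have to be found in the camera images.
- carrier: Grey plastic instrument carrier, a box with its roof 160 mm above the desk, fixed. A clear gate on an upright hinge closes one side; steel trays inside. Origin: on the desk under the hinge axis. -x points out of the gate side, -y runs from the hinge along the shut gate, z up. The box fills x +11 to +251 mm, y -233 to +12 mm.
- gate_hinge (a point): Point on the gate's upright hinge axis at the height of the gate's top rail (160 mm above the desk); fixed to the carrier, with its axes.
- gate (a joint): Gate angle in rad: 0 shut, growing as it swings outward (clockwise about the hinge seen from above), 1.57 square to the front, stop at 1.85. Shut, the main catch locks it. With that squeezed, a push-off pin (1.2 down to 0.5 N m) moves it to 0.10, where the safety catch stops it and the pin keeps it; the main catch may then be let go. With the safety squeezed it swings out.
- gate_panel: Gate with both catches. Origin on the hinge axis at desk level; -y runs along the gate to its free end, -x is its outer face, z up; turns with the gate. Aluminium frame and clear panel, 209 mm long from the axis, 14 mm thick, from 30 to 160 mm above the desk, 0.5 to 1 kg. A spring always draws it shut: 0.2 N m near shut, 0.5 N m wide open.
- door_check (a point): Spring roller of the door check, in a block on the roof behind the gate, 44 mm from the hinge axis, 165 mm above the desk. It resists between gate angles 0.35 and 1.25: two humps (about 1.2 N m with the closing spring, 7 N at the safety catch) with a notch at 0.80 where the gate rests half open. Let go from wide open, the gate falls back to about 1.25.
- main_grip (a point): Midway between the two finger tabs of the main catch, 191 mm above the desk, 75 mm from the hinge axis along the gate: the place to grip, fingers closing along the gate (y; axes as gate_panel). Tabs: upright steel plates 5 mm thick, 18 mm wide, from 8 to 44 mm above the top rail, outer faces 22.5 mm either side of this point; 45 mm over both, 27 mm squeezed.
- main_catch (a joint): How far each tab of the main catch is squeezed, in m: 0 out, 0.009 fully squeezed; the two tabs are geared and move together; the bolt is free from about 0.007 on. Springs need 2 N rising to 4.3 N on each of two fingers. Springs out again when let go.
- safety_grip (a point): Midway between the two finger tabs of the safety catch, at the gate's free end, 191 mm above the desk, 165 mm from the hinge axis along the gate. Same tabs, travel and axes as main_grip. Between and beside the tabs of either catch nothing stands higher than 12 mm above the top rail.
- safety_catch (a joint): How far each tab of the safety catch is squeezed, in m: 0 out, 0.009 fully squeezed, bolt free from about 0.007 on; springs as the main catch. Keep it squeezed until the gate has passed 0.20, then it may be let go or kept.
- safety_striker (a point): Dark steel hook fixed to the carrier, round the tip of the safety catch's bolt, 206 mm from the hinge axis; it reaches 29 mm out from the shut gate's middle plane, top 9 mm above the gate's top rail. A shorter one serves the main catch, 112 to 127 mm from the hinge axis.
- glasses_case: black closed spectacle case with rounded edges, 58 x 155 x 36 mm, lying on the back half of the carrier's roof. Origin at its underside's middle. Not part of the job: leave it.
- pen: white ballpoint pen, 125 mm long, 9 mm thick, lying on the desk under the gate's swing; the gate's underside, 30 mm up, passes over it. Origin at its underside's middle. Not part of the job: leave it.
- occluder: flat black eye occluder: 80 mm disc with a 16 mm wide handle to 165 mm from the disc's centre, 5 mm thick, lying on the desk under the gate's swing; the gate passes over it. Origin: centre of the disc's underside. Not part of the job: leave it.
- dropper: white eye-drop bottle, 25 mm across, 63 mm tall, standing on the desk in front of the gate, just beyond its swing. Origin at its underside's middle. Not part of the job: leave it.
- stamp: self-inking stamp, black foot and red top, 36 x 52 mm, 56 mm tall, standing on the desk to the robot's left. Origin at its underside's middle. Not part of the job: leave it.
- spectacles: pair of metal spectacles standing open on rims and temple tips, 135 mm wide, 135 mm long, 50 mm tall, in front of the gate, beyond its swing. Origin: on the desk under the bridge; the temples run to its own +x. Not part of the job: leave it.
- condensing_lens: hand-held condensing lens lying flat, 52 mm metal ring, 14 mm thick, on the desk on the carrier's hinge side. Origin at its underside's middle. Not part of the job: leave it.

How it is judged:
By the outcome, as a careful person would: the job done as asked, in the order asked, and still so for the second after the job is handed in, while the arm keeps its last pose, push and grip.
It also fails if it takes over 51 s, if anything falls off the work surface, if the arm or the gripper's body presses on something with over 40 N, if the wrist force passes 120 N, or if a joint passes its speed limit or range.

## Working session

There is one attempt and no reset: what is moved stays moved. The work goes in short steps, Python scripts to look and compute and a shell command to move; the robot and the scene stay as the last step left them, time stands still between calls to the robot, and variables do not carry over. Pictures are saved under pics/ and viewed, and the job is handed in when it is done.

```bash
ls; mkdir -p pics; python3 - <<'E'
from bench import ctrl
import cv2
print(ctrl.get_state())
for n in ["scene","top","wrist"]:
    cv2.imwrite(f"pics/{n}0.png",ctrl.get_image(n)[:,:,::-1]); print(n,ctrl.camera_model(n))
E
```

```text
pics
{'time': 0.0, 'joint_positions': array([-1.22089372,  0.3218018 , -0.07008629,  1.45170629,  0.0226415 ,
        1.37078616, -0.05690711]), 'qd': array([-0.00134963, -0.00013125, -0.00026316, -0.00074046,  0.00099003,
        0.00122925,  0.00031161]), 'joint_torque': array([-1.03012204e-03, -4.91288996e+01, -4.04271148e-01, -3.12518191e+01,
       -6.39419211e-02,  4.39458154e-02,  2.20283305e-04]), 'position': array([0.21406742, 0.6131411 , 0.2214596 ]), 'tool_rot': array([-0.95961201,  1.35105716,  0.95759246]), 'ft_force': array([-0.45396434,  0.19414666, -0.25660377]), 'torque': array([ 0.00145718,  0.00415076, -0.08440358]), 'grip_width': 1.0013524855926168}
scene {'K': array([[348.78136762,   0.        , 257.42846396],
       [  0.        , 348.78136762, 195.77741674],
       [  0.        ,   0.        ,   1.        ]]), 'distortion': array([0.03651727, 0.        , 0.        , 0.        , 0.        ]), 'rvec': array([ 0.96265224,  2.34944663, -1.18101269]), 'tvec': array([ 0.3825751 , -0.13508922,  1.33912125])}
top {'K': array([[491.64108252,   0.        , 252.05629287],
[... 207 characters left out ...]
7211044, -2.18870503,  0.0564236 ]), 'tvec': array([0.05109138, 0.55965234, 1.45312511])}
wrist {'K': array([[272.15591579,   0.        , 252.42521352],
       [  0.        , 272.15591579, 189.24752603],
       [  0.        ,   0.        ,   1.        ]]), 'distortion': array([-0.04531701,  0.        ,  0.        ,  0.        ,  0.        ]), 'T_tool_cam': array([[-5.32560540e-05, -2.62976883e-01,  9.64802133e-01,
        -1.63159358e-01],
       [ 4.59406351e-04, -9.64802039e-01, -2.62976832e-01,
         7.23043741e-02],
       [ 9.99999893e-01,  4.29231119e-04,  1.72194800e-04,
        -8.15913279e-04],
       [ 0.00000000e+00,  0.00000000e+00,  0.00000000e+00,
         1.00000000e+00]])}
```

View pics/scene0.png

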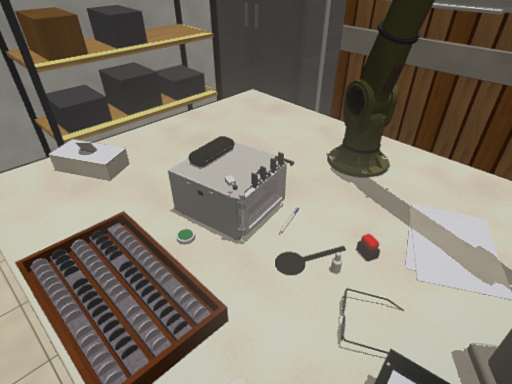

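View pics/top0.png

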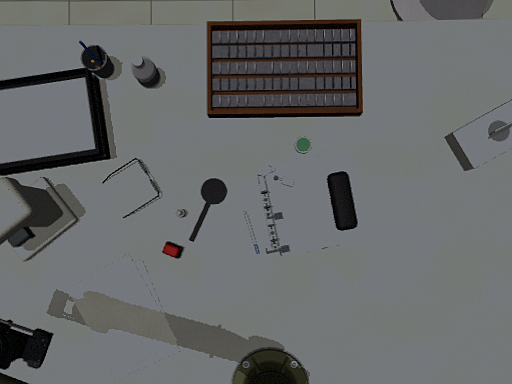

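View pics/wrist0.png

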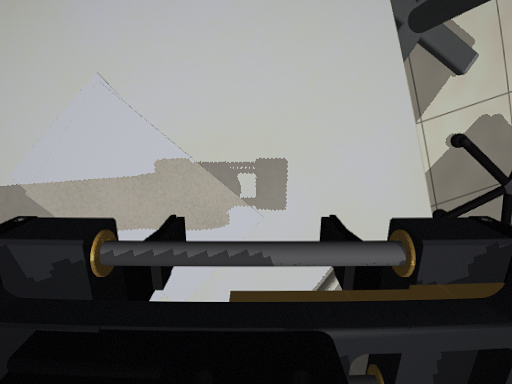

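```bash
cat > h.py <<'E'
import numpy as np, cv2
from bench import ctrl
from scipy.spatial.transform import Rotation as R
def ray(name,px):
    m=ctrl.camera_model(name); p=cv2.undistortPoints(np.array([[px]],float),m["K"],m["distortion"])[0,0]
    d=np.array([*p,1.]); Rm=R.from_rotvec(m["rvec"]).as_matrix()
    return -Rm.T@m["tvec"], Rm.T@d
def onz(name,px,z):
    o,d=ray(name,px); return o+d*(z-o[2])/d[2]
def proj(name,P):
    m=ctrl.camera_model(name)
    return cv2.projectPoints(np.array(P,float).reshape(-1,3),m["rvec"],m["tvec"],m["K"],m["distortion"])[0][:,0]
E
python3 - <<'E'
import cv2
a=cv2.imread('pics/top0.png')[155:265,235:345]; a=cv2.convertScaleAbs(a,alpha=1.5)
cv2.imwrite('pics/topz.png',cv2.resize(a,None,fx=5.4,fy=5.4,interpolation=cv2.INTER_CUBIC))
a=cv2.imread('pics/scene0.png')[125:245,165:305]
cv2.imwrite('pics/scenez.png',cv2.resize(a,None,fx=5,fy=5,interpolation=cv2.INTER_CUBIC))
E
```

```text
(no output)
```

View pics/topz.png

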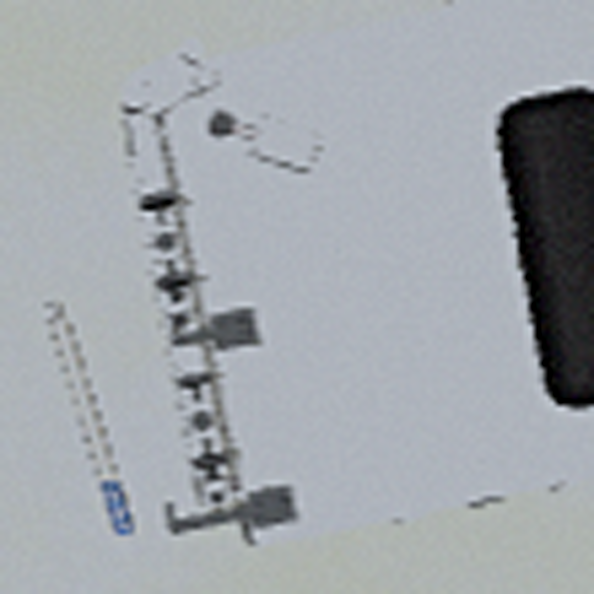

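View pics/scenez.png

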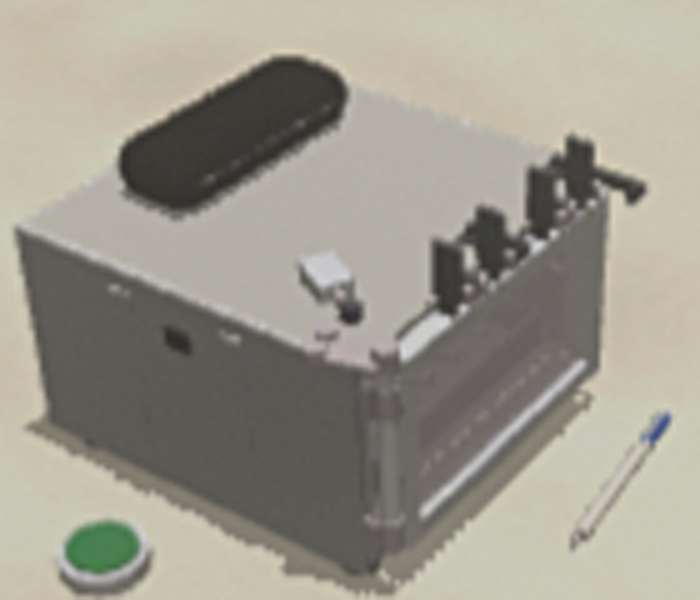

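```bash
cat > fit.py <<'E'
from h import *
from scipy.optimize import least_squares
L=[(0,-.055,.204),(0,-.095,.204),(0,-.145,.204),(0,-.185,.204)]
sc=[(446,240),(490,208),(540,168),(579,137)]
tp=[(158,202),(176,284),(193,380),(208,462)]
sc=np.array(sc)/5+[165,125]; tp=np.array(tp)/5.4+[235,155]
L=np.array(L)
def W(p,L=L):
    c,s=np.cos(p[2]),np.sin(p[2]); return np.c_[p[0]+c*L[:,0]-s*L[:,1],p[1]+s*L[:,0]+c*L[:,1],L[:,2]]
def f(p): 
    L2=L.copy(); L2[:,2]-=.012
    return np.r_[(proj("scene",W(p))-sc).ravel(),(proj("top",W(p,L2))-tp).ravel()]
for y0 in (0,1.5,3,-1.5):
    r=least_squares(f,[.6,0,y0]); print(r.x,r.cost); 
    if y0==0 or r.cost<best.cost: best=r
print(best.fun.round(1)); p=best.x
for n,l in dict(hinge=(0,0,.16),main=(0,-.075,.191),safe=(0,-.165,.191),back=(.251,-.233,.16)).items(): 
    w=W(p,np.array([l])); print(n,w.round(4),proj("scene",w)*1,proj("top",w))
print("case z",onz("top",(342,200),.196)); print(R.from_rotvec(ctrl.get_state()["tool_rot"]).as_matrix().round(3))
E
python3 fit.py
```

```text
[ 0.61423665  0.02209102 -1.38760186] 0.7491961540183911
[0.61423665 0.02209102 4.89558344] 0.7491961540183889
[0.61423665 0.02209102 4.89558344] 0.7491961540183829
[ 0.61423665  0.02209102 -1.38760186] 0.749196154018375
[-0.  -0.2 -0.1 -0.5  0.2 -0.5  0.2 -0.2 -0.  -0.3 -0.5 -0.7  0.   0.2
  0.2  0.1]
hinge [[0.6142 0.0221 0.16  ]] [[241.72926271 197.07994986]] [[260.24634432 173.14451546]]
main [[0.5405 0.0084 0.191 ]] [[258.6092685  173.59204188]] [[265.66700318 199.53112505]]
safe [[ 0.452 -0.008  0.191]] [[276.98883798 159.17126291]] [[272.21224955 233.0913267 ]]
back [[ 0.4309 -0.2672  0.16  ]] [[223.526062  136.3260311]] [[369.01952449 240.34075888]]
case z [ 0.53736523 -0.19145555  0.196     ]
[[-0.    -0.944  0.329]
 [-0.001  0.329  0.944]
 [-1.    -0.    -0.001]]
```

```bash
python3 -m pendant '[{"travel":[-0.01,-0.045,-0.041],"twist":0.09},{"travel":[-0.02,-0.09,-0.082],"twist":0.18},{"travel":[-0.03,-0.135,-0.123],"twist":0.28},{"travel":[-0.04,-0.18,-0.164],"twist":0.38},{"travel":[-0.045,-0.225,-0.206],"twist":0.48},{"travel":[-0.045,-0.27,-0.248],"twist":0.58},{"travel":[-0.045,-0.315,-0.29],"twist":0.68},{"travel":[-0.045,-0.36,-0.33],"twist":0.78},{"travel":[-0.045,-0.405,-0.37],"twist":0.88},{"travel":[-0.045,-0.45,-0.41],"twist":0.98}]' 0.5 25
cat >> h.py <<'E'
def delta(P,ang=None):
    s=ctrl.get_state(); M=R.from_rotvec(s["tool_rot"]).as_matrix()
    d=M.T@(np.array(P)-s["position"]); 
    a=np.arctan2(M[1,2],M[0,2])
    print("t",round(s["time"],2),"pos",s["position"].round(4),"x",M[:,0].round(3),"jaw ang",a.round(4),"grip",round(s["grip_width"]*87,1),"F",s["ft_force"].round(1),"T",s["torque"].round(2))
    print("travel",d.round(4), "twist", None if ang is None else round(a-ang,4))
E
python3 - <<'E'
from h import *
delta((.5405,.0084,.26),np.deg2rad(10.5))
E
```

```text
time: 1.4
position: [0.5044, 0.0762, 0.2674]
tool_rot: [-0.199, 1.562, 0.197]
ft_force: [0.3, 0.2, 0.3]
grip_width: 0.749
t 1.4 pos [0.5044 0.0762 0.2674] x [-0.    -0.001 -1.   ] jaw ang 0.252 grip 65.2 F [0.3 0.2 0.3] T [-0.02 -0.08 -0.  ]
travel [ 0.0074 -0.0747  0.018 ] twist 0.0688
```

```bash
python3 -m pendant '[{"travel":[0,-0.04,0.009],"twist":0.035},{"travel":[0.0,-0.0747,0.018],"twist":0.069},{"travel":[0.0,-0.0747,0.018],"twist":0.069},{"travel":[0.0,-0.0747,0.018],"twist":0.069}]'
python3 - <<'E'
from h import *
delta((.5405,.0084,.18),.1832)
cv2.imwrite("pics/w1.png",ctrl.get_image("wrist")[:,:,::-1])
m=ctrl.camera_model("wrist"); s=ctrl.get_state(); M=R.from_rotvec(s["tool_rot"]).as_matrix(); T=m["T_tool_cam"]
exec(open("fit.py").read().split("def f")[0].split("L=[")[0])
p=[.61424,.02209,-1.3876]
c,sn=np.cos(p[2]),np.sin(p[2])
for y in (.0325,.0525+.025-.02,.095,.145,.185):
  for z in (.204,.168):
    P=np.array([p[0]-sn*-y,p[1]+c*-y,z]); q=T[:3,:3].T@(M.T@(P-s["position"])-T[:3,3])
    print(y,z,cv2.projectPoints(q.reshape(1,3),np.zeros(3),np.zeros(3),m["K"],m["distortion"])[0].ravel().round(1))
E
```

```text
time: 1.9
position: [0.5401, 0.0092, 0.2671]
tool_rot: [-0.145, 1.567, 0.144]
ft_force: [0.5, 0.4, -0.6]
grip_width: 0.748
t 1.9 pos [0.5401 0.0092 0.2671] x [-0.001 -0.    -1.   ] jaw ang 0.1838 grip 65.1 F [ 0.5  0.4 -0.6] T [-0.06  0.02 -0.06]
travel [ 0.0871 -0.0009  0.0004] twist 0.0006
0.0325 0.204 [302.3 201.6]
0.0325 0.168 [296.  190.6]
0.057499999999999996 0.204 [273.7 201.5]
0.057499999999999996 0.168 [271.  190.5]
0.095 0.204 [230.8 201.4]
0.095 0.168 [233.5 190.4]
0.145 0.204 [173.8 201.3]
0.145 0.168 [183.7 190.3]
0.185 0.204 [128.8 201.1]
0.185 0.168 [144.3 190.2]
```

View pics/w1.png

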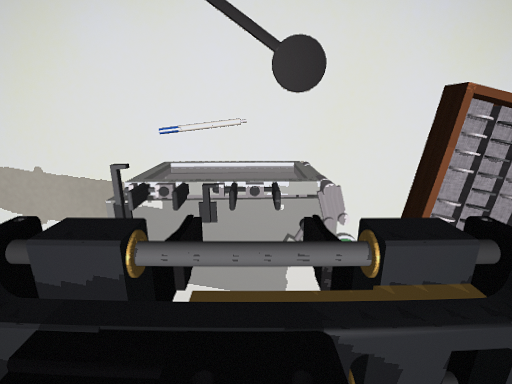

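```bash
python3 - <<'E'
import cv2
a=cv2.imread('pics/w1.png')[150:225,100:320]
cv2.imwrite('pics/w1z.png',cv2.resize(a,None,fx=3.6,fy=7.2,interpolation=cv2.INTER_CUBIC))
E
```

```text
(no output)
```

View pics/w1z.png

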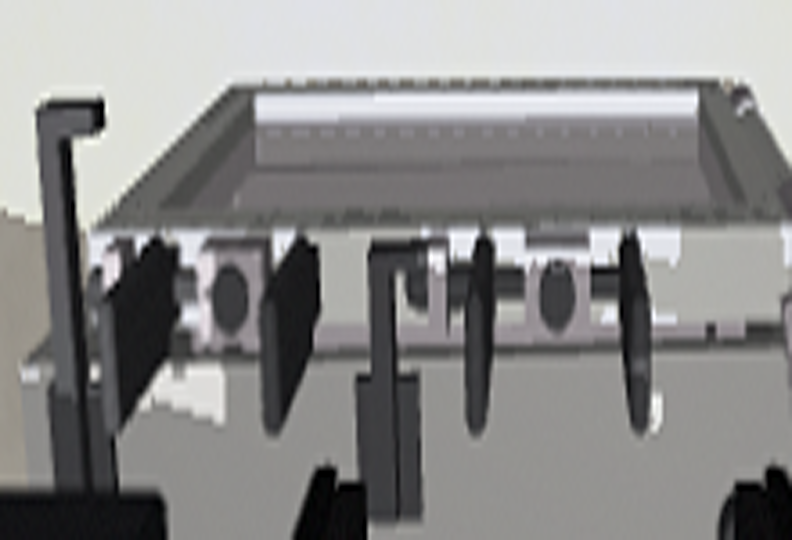

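```bash
python3 -m pendant '[{"travel":[0.04,-0.0005,0.001],"twist":0},{"travel":[0.07,-0.0005,0.001],"twist":0},{"travel":[0.087,-0.0005,0.001],"twist":0},{"travel":[0.087,-0.0005,0.001],"twist":0},{"travel":[0.087,-0.0005,0.001],"twist":0}]'
python3 - <<'E'
from h import *
delta((.541,.0085,.18),.1832)
cv2.imwrite("pics/w2.png",ctrl.get_image("wrist")[:,:,::-1])
cv2.imwrite("pics/s2.png",cv2.resize(ctrl.get_image("scene")[110:210,200:320,::-1],None,fx=5,fy=5,interpolation=cv2.INTER_CUBIC))
E
```

```text
time: 2.58
position: [0.5418, 0.0099, 0.1814]
tool_rot: [-0.146, 1.565, 0.146]
ft_force: [0.5, 0.4, 0.7]
grip_width: 0.75
t 2.58 pos [0.5418 0.0099 0.1814] x [ 0.001  0.    -1.   ] jaw ang 0.1857 grip 65.3 F [0.5 0.4 0.7] T [-0.05  0.01  0.01]
travel [ 0.0014 -0.0012 -0.0011] twist 0.0025
```

View pics/w2.png

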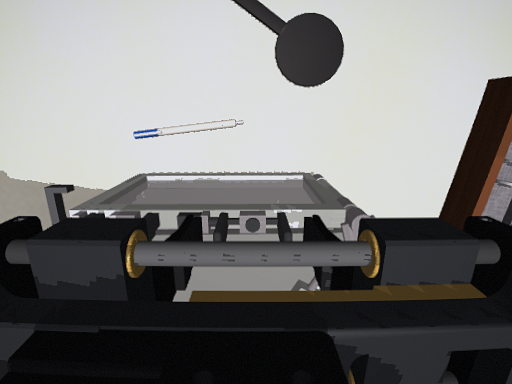

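View pics/s2.png

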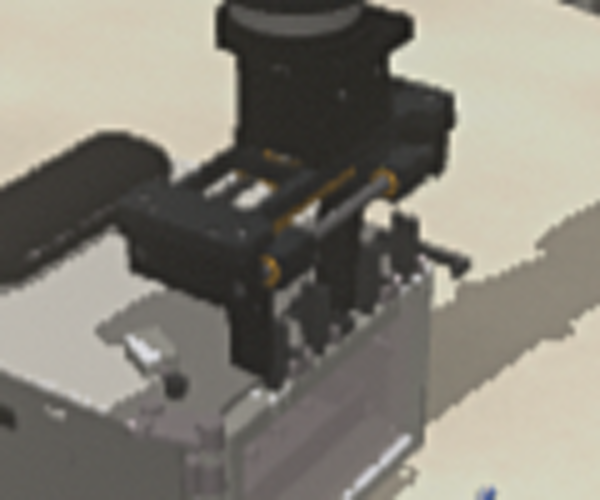

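```bash
python3 -m pendant '[{"travel":[0.001,-0.001,-0.001],"twist":0.002},{"travel":[0.001,-0.001,-0.001],"twist":0.002},{"travel":[0.001,-0.001,-0.001],"twist":0.002},{"travel":[0.001,-0.001,-0.001],"twist":0.002},{"travel":[0.001,-0.001,-0.001],"twist":0.002},{"travel":[0.001,-0.001,-0.001],"twist":0.002}]' -1 25
python3 -c "
from h import *
delta((.541,.0085,.18),.1832)"
```

```text
time: 3.42
position: [0.5416, 0.0111, 0.1809]
tool_rot: [-0.142, 1.563, 0.147]
ft_force: [1.3, 5.9, 0.5]
grip_width: 0.297
t 3.42 pos [0.5416 0.0111 0.1809] x [ 0.003  0.004 -1.   ] jaw ang 0.1845 grip 25.8 F [1.3 5.9 0.5] T [ 1.04 -0.31 -0.24]
travel [ 0.0009 -0.0025 -0.001 ] twist 0.0013
```

```bash
python3 -m pendant '[{"travel":[0,0.001,0],"twist":0.02},{"travel":[0,0.002,0],"twist":0.04},{"travel":[0,0.003,0],"twist":0.06},{"travel":[0,0.004,0],"twist":0.075},{"travel":[0,0.005,0],"twist":0.09},{"travel":[0,0.006,0],"twist":0.1},{"travel":[0,0.0065,0],"twist":0.1},{"travel":[0,0.0065,0],"twist":0.1},{"travel":[0,0.0065,0],"twist":0.1}]'
python3 - <<'E'
from h import *
p=[.61424,.02209,-1.3876]; a=p[2]-.1
delta((p[0]+.075*np.sin(a),p[1]-.075*np.cos(a),.18),.0832)
a=cv2.resize(ctrl.get_image("scene")[110:210,200:320,::-1],None,fx=5,fy=5,interpolation=cv2.INTER_CUBIC)
cv2.imwrite("pics/s3.png",a)
E
```

```text
time: 4.55
position: [0.5409, 0.0148, 0.1809]
tool_rot: [-0.065, 1.566, 0.065]
ft_force: [3.7, -5.8, -1.3]
grip_width: 0.296
t 4.55 pos [0.5409 0.0148 0.1809] x [ 0.004  0.    -1.   ] jaw ang 0.0827 grip 25.7 F [ 3.7 -5.8 -1.3] T [-1.18 -0.73  0.47]
travel [ 0.0009  0.0012 -0.0013] twist -0.0005
```

View pics/s3.png

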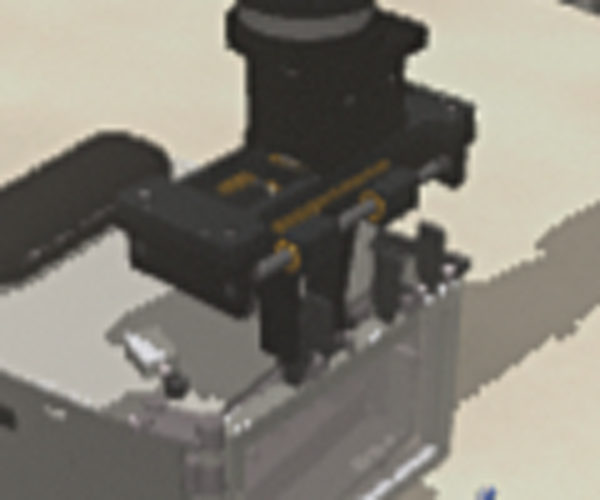

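```bash
python3 -m pendant '[{"travel":[0,-0.001,0],"twist":0},{"travel":[0,-0.001,0],"twist":0},{"travel":[0,-0.001,0],"twist":0},{"travel":[0,-0.001,0],"twist":0},{"travel":[-0.03,-0.001,0],"twist":0},{"travel":[-0.06,-0.001,0],"twist":0},{"travel":[-0.06,-0.001,-0.045],"twist":0},{"travel":[-0.06,-0.001,-0.088],"twist":0},{"travel":[-0.06,-0.001,-0.088],"twist":0},{"travel":[-0.06,-0.001,-0.088],"twist":0}]' 0.5
python3 - <<'E'
from h import *
p=[.61424,.02209,-1.3876]; a=p[2]-.1
delta((p[0]+.165*np.sin(a),p[1]-.165*np.cos(a),.18),.0832)
cv2.imwrite("pics/w4.png",ctrl.get_image("wrist")[:,:,::-1])
m=ctrl.camera_model("wrist"); s=ctrl.get_state(); M=R.from_rotvec(s["tool_rot"]).as_matrix(); T=m["T_tool_cam"]
for y in (.055,.095,.145,.185):
    P=np.array([p[0]+np.sin(a)*y,p[1]-np.cos(a)*y,.204]); q=T[:3,:3].T@(M.T@(P-s["position"])-T[:3,3])
    print(y,cv2.projectPoints(q.reshape(1,3),np.zeros(3),np.zeros(3),m["K"],m["distortion"])[0].ravel().round(1))
E
```

```text
time: 5.85
position: [0.4534, 0.0064, 0.2408]
tool_rot: [-0.064, 1.565, 0.065]
ft_force: [0.7, -0.1, 0.3]
grip_width: 0.753
t 5.85 pos [0.4534 0.0064 0.2408] x [ 0.004  0.001 -1.   ] jaw ang 0.0824 grip 65.5 F [ 0.7 -0.1  0.3] T [-0.07  0.04 -0.01]
travel [ 0.0608  0.0023 -0.0037] twist -0.0008
0.055 [388.4 206.8]
0.095 [338.2 207. ]
0.145 [274.2 207.2]
0.185 [222.6 207.3]
```

View pics/w4.png

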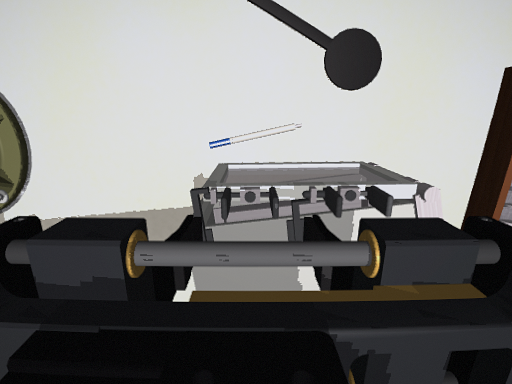

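```bash
python3 -m pendant '[{"travel":[0.0,0.002,-0.003],"twist":0},{"travel":[0.03,0.002,-0.003],"twist":0},{"travel":[0.05,0.002,-0.003],"twist":0},{"travel":[0.06,0.002,-0.003],"twist":0},{"travel":[0.06,0.002,-0.003],"twist":0}]'
python3 - <<'E'
from h import *
p=[.61424,.02209,-1.3876]; a=p[2]-.1
delta((p[0]+.1645*np.sin(a),p[1]-.1645*np.cos(a),.18),.0832)
cv2.imwrite("pics/w5.png",ctrl.get_image("wrist")[:,:,::-1])
E
```

```text
time: 6.52
position: [0.4507, 0.0081, 0.1803]
tool_rot: [-0.065, 1.567, 0.064]
ft_force: [0.0, 0.4, -0.5]
grip_width: 0.748
t 6.53 pos [0.4507 0.0081 0.1803] x [ 0.003 -0.001 -1.   ] jaw ang 0.0822 grip 65.1 F [ 0.   0.4 -0.5] T [-0.1   0.05  0.02]
travel [ 0.0003  0.0004 -0.0003] twist -0.001
```

View pics/w5.png

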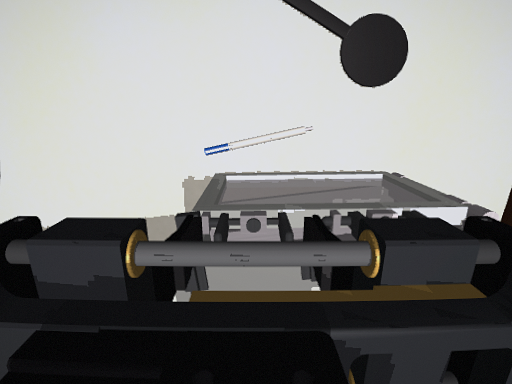

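Safety tabs (≈220 and 285, row 228) stand between the fingers (≈190, 318). Squeezing.

```bash
python3 -m pendant '[{"travel":[0,0,0],"twist":0},{"travel":[0,0,0],"twist":0},{"travel":[0,0,0],"twist":0},{"travel":[0,0,0],"twist":0},{"travel":[0,0,0],"twist":0},{"travel":[0,0,0],"twist":0}]' -1 30
python3 - <<'E'
from h import *
p=[.61424,.02209,-1.3876]
delta((.45,.008,.18),.0832)
# plan: arc of radius r from 0.1
s=ctrl.get_state(); M=R.from_rotvec(s["tool_rot"]).as_matrix(); P0=s["position"]
h=np.array([p[0],p[1]]); v=P0[:2]-h; print("r",np.linalg.norm(v),"gate", np.arctan2(-v[1],-v[0]), )
for t in np.arange(.05,.55,.05):
    c,sn=np.cos(-t),np.sin(-t); w=h+np.array([[c,-sn],[sn,c]])@v
    print(t.round(2),(M.T@np.r_[w-P0[:2],0]).round(4))
E
```

```text
time: 7.32
position: [0.4512, 0.0086, 0.1814]
tool_rot: [-0.065, 1.565, 0.065]
ft_force: [-1.9, 1.6, 5.1]
grip_width: 0.291
t 7.33 pos [0.4512 0.0086 0.1814] x [ 0.004  0.    -1.   ] jaw ang 0.0826 grip 25.3 F [-1.9  1.6  5.1] T [0.31 0.53 0.02]
travel [ 0.0014 -0.0005 -0.0013] twist -0.0006
r 0.16358162831607426 gate 0.08268659853536652
0.05 [0.     0.0082 0.0002]
0.1 [0.     0.0163 0.0008]
0.15 [0.     0.0244 0.0018]
0.2 [0.     0.0325 0.0033]
0.25 [0.     0.0405 0.0051]
0.3 [0.     0.0483 0.0073]
0.35 [0.     0.0561 0.0099]
0.4 [0.0001 0.0637 0.0129]
0.45 [0.0001 0.0712 0.0163]
0.5 [0.0001 0.0784 0.02  ]
```

```bash
python3 -m pendant '[{"travel":[0,0.0082,0.0002],"twist":0.05},{"travel":[0,0.0163,0.0008],"twist":0.1},{"travel":[0,0.0244,0.0018],"twist":0.15},{"travel":[0,0.0325,0.0033],"twist":0.2},{"travel":[0,0.0325,0.0033],"twist":0.2},{"travel":[0,0.0325,0.0033],"twist":0.2}]'
cat > plan.py <<'E'
from h import *
p=[.61424,.02209,-1.3876]
import sys
st=float(sys.argv[1]); r=.1645
s=ctrl.get_state(); M=R.from_rotvec(s["tool_rot"]).as_matrix(); P0=s["position"]
h=np.array(p[:2]); v=P0[:2]-h; g=.1832-np.arctan2(-v[1],-v[0]); j=.1832-np.arctan2(M[1,2],M[0,2])
print("t",round(s["time"],2),P0.round(4),"x",M[:,0].round(3),"r",np.linalg.norm(v).round(4),"gate by pos",g.round(4),"jaw",j.round(4),"grip",round(s["grip_width"]*87,1),"F",s["ft_force"].round(1),"T",s["torque"].round(2),"q",s["joint_positions"].round(2))
for k in range(1,11):
    t=g+st*k; a=p[2]-t; w=h+r*np.array([np.sin(a),-np.cos(a)])
    print(t.round(3),(M.T@np.r_[w-P0[:2],.18-P0[2]]).round(4),"tw",(t-j).round(3))
E
python3 plan.py .06
```

```text
time: 8.07
position: [0.4514, 0.0406, 0.1814]
tool_rot: [0.092, 1.565, -0.092]
ft_force: [-4.1, -0.5, 5.4]
grip_width: 0.285
t 8.07 [0.4514 0.0406 0.1814] x [ 0.003 -0.    -1.   ] r 0.1639 gate by pos 0.2967 jaw 0.3001 grip 24.8 F [-4.1 -0.5  5.4] T [-0.23  0.91  0.12] q [-0.64 -0.1   0.47  1.99  0.05  1.24 -0.31]
0.357 [ 0.0014  0.0099 -0.0004] tw 0.057
0.417 [0.0014 0.0197 0.0005] tw 0.117
0.477 [0.0014 0.0295 0.0019] tw 0.177
0.537 [0.0014 0.0391 0.004 ] tw 0.237
0.597 [0.0014 0.0486 0.0066] tw 0.297
0.657 [0.0014 0.058  0.0097] tw 0.357
0.717 [0.0014 0.0671 0.0134] tw 0.417
0.777 [0.0015 0.076  0.0177] tw 0.477
0.837 [0.0015 0.0847 0.0225] tw 0.537
0.897 [0.0015 0.093  0.0278] tw 0.597
```

```bash
python3 -m pendant '[{"travel":[0.001,0.0099,0],"twist":0.057},{"travel":[0.001,0.0197,0.0005],"twist":0.117},{"travel":[0.001,0.0295,0.002],"twist":0.177},{"travel":[0.001,0.0391,0.004],"twist":0.237},{"travel":[0.001,0.0486,0.0066],"twist":0.297},{"travel":[0.001,0.058,0.0097],"twist":0.357},{"travel":[0.001,0.0671,0.0134],"twist":0.417},{"travel":[0.001,0.076,0.0177],"twist":0.477},{"travel":[0.001,0.076,0.0177],"twist":0.477}]'
python3 plan.py .06
```

```text
time: 9.2
position: [0.4781, 0.115, 0.1814]
tool_rot: [0.466, 1.517, -0.463]
ft_force: [-5.7, 1.0, 9.9]
grip_width: 0.289
t 9.2 [0.4781 0.115  0.1814] x [ 0.004  0.001 -1.   ] r 0.1648 gate by pos 0.7824 jaw 0.7763 grip 25.1 F [-5.7  1.   9.9] T [-0.01  1.19 -0.03] q [-0.68 -0.    0.39  1.91  0.    1.23 -0.88]
0.842 [0.0014 0.0099 0.0007] tw 0.066
0.902 [0.0014 0.0197 0.0016] tw 0.126
0.962 [0.0015 0.0294 0.0031] tw 0.186
1.022 [0.0015 0.0391 0.0053] tw 0.246
1.082 [0.0015 0.0486 0.0079] tw 0.306
1.142 [0.0016 0.0579 0.0112] tw 0.366
1.202 [0.0016 0.067  0.015 ] tw 0.426
1.262 [0.0016 0.0758 0.0193] tw 0.486
1.322 [0.0017 0.0844 0.0242] tw 0.546
1.382 [0.0017 0.0927 0.0296] tw 0.606
```

```bash
python3 -m pendant '[{"travel":[-0.001,0.0099,0.0006],"twist":0.062},{"travel":[-0.001,0.0197,0.0015],"twist":0.124},{"travel":[-0.001,0.0294,0.003],"twist":0.184},{"travel":[-0.001,0.0391,0.005],"twist":0.244},{"travel":[-0.001,0.0486,0.0077],"twist":0.304},{"travel":[-0.001,0.0579,0.011],"twist":0.364},{"travel":[-0.001,0.067,0.0147],"twist":0.424},{"travel":[-0.001,0.0758,0.019],"twist":0.484},{"travel":[-0.001,0.0758,0.019],"twist":0.484}]'
python3 plan.py .06
```

```text
time: 10.32
position: [0.5355, 0.1679, 0.1815]
tool_rot: [0.838, 1.403, -0.836]
ft_force: [-4.5, 3.0, -0.9]
grip_width: 0.292
t 10.32 [0.5355 0.1679 0.1815] x [ 0.001  0.001 -1.   ] r 0.1657 gate by pos 1.2586 jaw 1.2586 grip 25.4 F [-4.5  3.  -0.9] T [0.29 0.98 0.04] q [-0.71  0.16  0.4   1.75 -0.06  1.25 -1.37]
1.319 [0.0015 0.0099 0.0015] tw 0.06
1.379 [0.0015 0.0197 0.0024] tw 0.12
1.439 [0.0015 0.0294 0.0039] tw 0.18
1.499 [0.0015 0.0391 0.0059] tw 0.24
1.559 [0.0015 0.0486 0.0085] tw 0.3
1.619 [0.0016 0.0579 0.0117] tw 0.36
1.679 [0.0016 0.0671 0.0155] tw 0.42
1.739 [0.0016 0.076  0.0198] tw 0.48
1.799 [0.0016 0.0846 0.0246] tw 0.54
1.859 [0.0016 0.0929 0.0299] tw 0.6
```

Aim for about 1.65.

```bash
python3 -m pendant '[{"travel":[0,0.0099,0.001],"twist":0.06},{"travel":[0,0.0197,0.0018],"twist":0.12},{"travel":[0,0.0294,0.0033],"twist":0.18},{"travel":[0,0.0391,0.0053],"twist":0.24},{"travel":[0,0.0486,0.008],"twist":0.3},{"travel":[0,0.0579,0.011],"twist":0.36},{"travel":[0,0.063,0.0133],"twist":0.395},{"travel":[0,0.063,0.0133],"twist":0.395},{"travel":[0,0.063,0.0133],"twist":0.395},{"travel":[0,0.063,0.0133],"twist":0.395}]'
python3 plan.py .06 | head -1
python3 - <<'E'
from h import *
a=ctrl.get_image("scene")[:,:,::-1]; cv2.imwrite("pics/s6.png",a)
cv2.imwrite("pics/s6z.png",cv2.resize(a[110:290,160:360],None,fx=3.3,fy=3.3,interpolation=cv2.INTER_CUBIC))
cv2.imwrite("pics/t6.png",cv2.convertScaleAbs(cv2.resize(ctrl.get_image("top")[110:280,140:370,::-1],None,fx=3.4,fy=3.4,interpolation=cv2.INTER_CUBIC),alpha=1.4))
E
```

```text
time: 11.58
position: [0.5965, 0.1875, 0.1815]
tool_rot: [1.135, 1.257, -1.131]
ft_force: [-3.2, 5.1, 1.5]
grip_width: 0.29
t 11.57 [0.5965 0.1875 0.1815] x [ 0.001  0.002 -1.   ] r 0.1663 gate by pos 1.6471 jaw 1.6509 grip 25.2 F [-3.2  5.1  1.5] T [0.67 0.83 0.15] q [-0.71  0.3   0.44  1.59 -0.14  1.28 -1.71]
```

View pics/s6z.png

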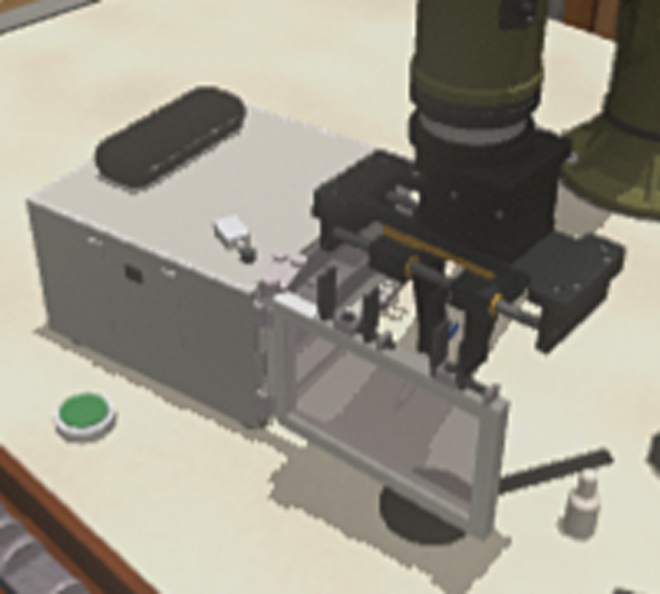

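View pics/t6.png

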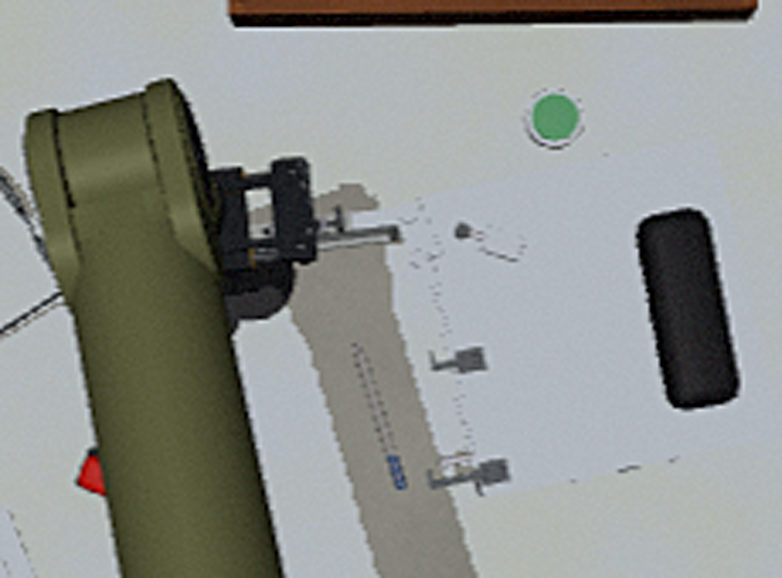

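```bash
python3 -m pendant '[{"travel":[0,0.001,0],"twist":0},{"travel":[0,0.001,0],"twist":0},{"travel":[0,0.001,0],"twist":0},{"travel":[0,0.001,0],"twist":0},{"travel":[0,0.001,0],"twist":0},{"travel":[0,0.001,0],"twist":0}]'
python3 plan.py .06 | head -1
python3 - <<'E'
from h import *
a=cv2.imread("pics/scene0.png").astype(int); b=ctrl.get_image("scene")[:,:,::-1].astype(int)
cv2.imwrite("pics/s7.png",b.astype(np.uint8))
d=(abs(a-b).max(2)>40).astype(np.uint8)*255
cv2.imwrite("pics/d7.png",d)
print(ctrl.get_state()["qd"].round(4))
E
```

```text
time: 12.42
position: [0.5974, 0.1876, 0.1815]
tool_rot: [1.135, 1.257, -1.131]
ft_force: [-3.7, 2.7, 2.3]
grip_width: 0.295
t 12.43 [0.5974 0.1876 0.1815] x [ 0.001  0.003 -1.   ] r 0.1664 gate by pos 1.6528 jaw 1.6509 grip 25.7 F [-3.7  2.7  2.3] T [ 0.38  1.05 -0.03] q [-0.71  0.3   0.44  1.59 -0.14  1.28 -1.71]
[ 0.0001  0.0005 -0.0006  0.0007  0.      0.0006 -0.0012]
```

View pics/s7.png

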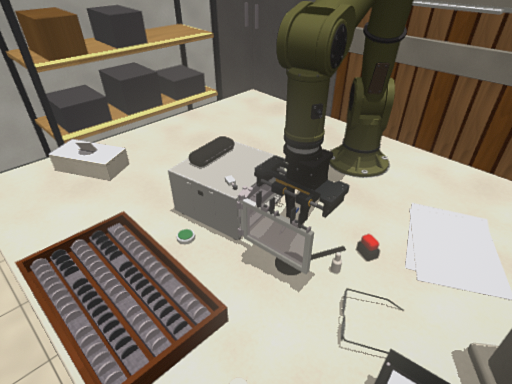

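View pics/d7.png

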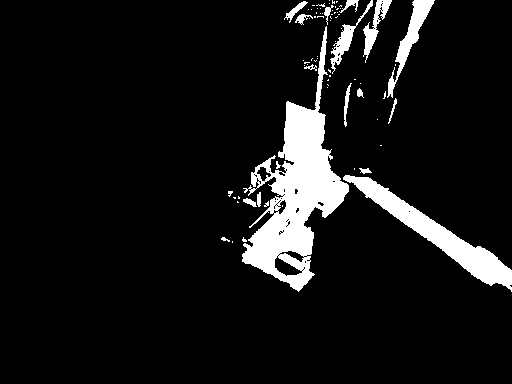

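The gate stands open and still, and the only differences from the first picture are the arm, its shadow and the gate. I'm handing in.

```bash
python3 -c "
from bench import ctrl
print(ctrl.close_job())"; python3 plan.py .06 | head -1
```

```text
the job is handed in; nothing more can be done
None
the job is handed in; nothing more can be done
```

I squeezed the main catch, eased the gate to its 0.10 rad stop and let that catch go. I then squeezed the safety catch and swung the gate past the half-open detent to about 1.65 rad (95°). The gripper still held it there, squeezed, when I handed the job in at about 12.5 s.

**Last checks:**
- **Gate angle:** the gripper's position gave 1.653 rad and the jaw direction 1.651 rad, so the two agree.
- **Grip:** the width was steady at about 25.7 mm. That is slightly under the stated 27 mm for squeezed tabs, and the same as I measured on the main catch.
- **Forces and motion:** the arm was still. The wrist force was about 5 N at the end and about 11 N at most in the readings I took between moves.
- **Other objects:** the final scene picture differed from the first one only in the arm, its shadow and the gate. The pen was hidden behind the arm in that picture, but I saw it in place from the top camera just before.

**One small mismatch:** the grip's distance from the hinge drifted from 163.6 to 166.4 mm during the swing. I put this down to an error of a couple of millimetres in my fitted hinge position, though a slight slip of the fingers could also explain it.

The hand-in gave no verdict.

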